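# Unplug the tall battery pack from the bench charger

## Robot

A 6-joint arm with a two-finger parallel gripper is mounted at the origin on the work surface. World frame = base frame: x ahead of the robot, y to its left, z up, the work surface at z = 0. Lengths are in m, angles in rad, forces in N, time in s.
With the tool pointing down it reaches from about 0.35 to 0.775 m from the base axis. Payload 7.3 kg.
Tool frame: the origin (TCP) lies on the centre line of the jaws, within the pads' length; the fingertips stand 17 mm ahead of it and the grasp point (between the pads) lies 2 mm behind it (robot.tcp_to_tips is the distance from the TCP to the fingertips, in m); z points along the fingers, y is the line along which they close (so a half turn about z gives the same grasp; the last joint's range is limited). The gripper opens to 92 mm and grips with 3 to 60 N. Pads are 19 mm wide; open, the fingers measure 130 mm over their backs; the gripper's body (75 mm by 190 mm) begins 47 mm behind the grasp point.
Start: joints at [-1.476, 0.342, 1.524, -0, 1.275, -0.146], TCP at [0.125, -0.51, 0.244] pointing down, gripper open.
Joint ranges: [-2.53, 2.53], [-0.77, 2.02], [0.04, 2.7], [-1, 4.14], [0.28, 2.66], [-3.11, 3.11]. Speed limits (rad/s): [2.57, 2.57, 3.14, 3.14, 3.14, 3.14].

## Interface

Orientations are given as [roll, pitch, yaw] about the fixed x, y, z axes, in that order (R = Rz(yaw) Ry(pitch) Rx(roll)).
In Python, from cell import robot gives the robot as it stands. The module is installed in compiled form; this text tells all that it offers.
- The arm moves only by the tool carry_out, never from a script. Its argument "commands" is a list of rows, each a list of 3 entries, a list of its own where there are three numbers: the shift along the tool's x, y, z in m, then the turn about the tool's z in rad, then the opening, from 0 (shut) to 1 (fully open). In form: [[[dx, dy, dz], yaw, claw], ...]. A call has 1 to 20 rows; each row shifts and turns the commanded pose from where the row before left it, along the tool's axes as they then stand; what a row does not reach is not made up. A row lasts 1/8 s, in which the tool goes at most 62.5 mm and 10.7 degrees, less where a joint would pass 70% of its speed; a pose out of reach is approached as far as the arm can. A call is refused whole if a number of a shift passes 0.0625 or a number of a turn 0.188, either way. A call with a gripper value outside its range is refused whole. The fingers move at their own pace and stop on an object; "newtons" is the grip in N (left out, the last holds). Time passes only in rows, so rows that do not move let the fingers close. It gives the time, the measured TCP pose, the force, the opening and the grip force at its end, in the units of the state.
- robot.observe(): the state, without advancing time (a new reading comes with each control period).
- robot.read_camera(name): name is "scene" or "top"; returns a dict with "pixels" (384x512x3 uint8, red, green, blue), "fx", "fy", "cx", "cy" (pixels), "view" (4x4, takes a point from world to camera coordinates). Camera axes: x right, y up, looking along -z (the intrinsics and any distortion apply to the point x, -y, -z); pixel columns grow to the right and rows downward; lengths in m; the calibration is good to about 2 mm. A picture is of the moment at which its call begins. There is no depth.
- robot.hand_in(): hands the job in; it is judged then, once.
Trained networks look in a picture, given as the dict that the camera call returned (one of the last four; its "shot" number tells which), for a name from the list of things; names that differ only in an ending like _2 or _b are one class to them, and where a whole thing is asked for, a point or a joint stands for the part that bears it (a point fixed in the world has none). Each returns a list of dicts, best first, with "p" (0 to 1); they miss things now and then, are a little off and sometimes report something else, mostly with a low value. They report only what shows in the picture. A call takes as long as a camera call. They do not tell look-alikes from the thing itself.
- robot.find_in(picture, name): "at" ([column, row] in pixels, amid what is visible of it).
- robot.tip_of(picture, name): "at" ([column, row] in pixels: a listed point, or the origin of a listed thing).
The state is a dict: "time": time; "qpos": joint angles; "qvel": joint speeds; "joint_efforts": joint torques, N m; "tool_pos": TCP position; "tool_rot": TCP orientation; "contact_force": force on the tool from outside, world axes, zero at the start; "torque": the same for the moment, N m; "opening": finger opening in m; "grip_force": force on a finger pad.
Only numpy, scipy, OpenCV 4.12 (cv2) and the standard library are available. Lean on these libraries where they do the work, as an engineer would, in place of code of your own. Each camera call takes 0.05 s, during which the arm holds its last target. There are 200 camera calls.

## Task

Pull the taller battery pack straight up out of the charger, where a sprung catch holds it, and stand it upright on the rubber pad in the empty half of the job tray. Set it down rather than dropping it. Leave the shorter pack plugged fully in and the spectacles in the tray where they lie.

Things in the scene. Friction and masses are not known exactly. Their poses are not given: they have to be found in the camera images.
- tall_pack_center (a point): Centre (half-way up) of the taller battery pack: upright black plastic block, grey band near its top, 36 mm along its x, 52 mm along its y, 120 mm high (z up), about 0.3 kg, flat foot. Its lowest 43 mm stand in one of the charger's sockets, 77 mm stand free above the charger's top; axes parallel to the charger's. A notch in its +x face, 13 to 31 mm above its foot, takes the catch.
- short_pack_center (a point): Centre (half-way up) of the shorter battery pack, same plastic and same 36 x 52 mm section but 84 mm high, so 41 mm stand free above the charger's top. It is plugged into the other socket and must stay there.
- charger: Grey charger fixed to the bench: 100 mm along its x, 190 along its y, 55 high. Origin at the centre of its underside, z up. Two sockets, 38.4 x 54.4 mm, open straight upward, centred at y = +48 and -48 mm, floor 12 mm above the origin; either may hold the taller pack.
- catch0 (a joint): Sprung slide in the +x wall of the charger's socket at y = +48 mm; metres moved toward +x, 0 at rest, at most 0.008. Its roller sits in the pack's notch and yields about 3 mm when the pack is pulled up with some 10 to 20 N, past after about 10 mm of lift. Its black tab, 10 mm above the charger's top, 30 to 46 mm toward +x from the socket's centre, need not be touched.
- catch1 (a joint): The same sprung slide at the charger's socket at y = -48 mm.
- pad_top (a point): Centre of the upper face of the black rubber pad, 152 mm along its x, 86 mm along its y, 3 mm thick, in the empty half of the job tray, 7 mm above the bench. Its axes are parallel to the tray's walls; it nearly fills its half (162 x 94 mm). The other half's centre lies 98 mm away along the pad's y, on either side.
- tray: Blue plastic job tray fixed to the bench, 170 mm along its x, 200 mm along its y, walls 22 mm high and 4 mm thick, with one dividing wall at y = 0. Origin at the centre of its underside.
- spectacles_center (a point): Centre of a folded pair of spectacles, 136 mm along its x, 40 mm along its y, 20 mm high, lying in the other half of the job tray.
Things that resemble listed ones, but are neither listed nor needed, are in the scene too. What is shaped like the part that bears tall_pack_center but blue is not meant.

How it is judged:
By the outcome, as a careful person would: the job done as asked, in the order asked, and still so for the second after the job is handed in, with the robot touching nothing.
It also fails if it takes over 40 s, if anything falls off the work surface, if the arm or the gripper's body presses on something with over 40 N, if the wrist force passes 120 N, or if a joint passes its speed limit or range.

## Working session

There is one attempt and no reset: what is moved stays moved. The work goes in short steps, Python scripts to look and compute and a tool call to move; the robot and the scene stay as the last step left them, time stands still between calls to the robot, and variables do not carry over. Pictures are saved under pics/ and viewed, at most 10 in all, crops included, and the job is handed in when it is done.

Besides the shell and the picture viewer there is one more tool, called as name(argument=value, ...), one argument or row to a line, values as JSON. carry_out: Moves the arm, as the interface text tells. Its arguments: {"type":"object","properties":{"commands":{"type":"array"},"newtons":{"type":"number"}},"required":["commands"]}

```bash
mkdir -p pics
cat > h.py <<'E'
import numpy as np, cv2
from cell import robot
def ray(p,uv):
    V=np.array(p["view"]);R=V[:3,:3];t=V[:3,3]
    d=np.array([(uv[0]-p["cx"])/p["fx"],-(uv[1]-p["cy"])/p["fy"],-1.])
    d=R.T@d; return -R.T@t,d/np.linalg.norm(d)
def tri(p1,u1,p2,u2):
    a,d=ray(p1,u1);b,e=ray(p2,u2)
    s=np.linalg.lstsq(np.c_[d,-e],b-a,rcond=None)[0]
    P,Q=a+s[0]*d,b+s[1]*e
    return (P+Q)/2,np.linalg.norm(P-Q)
def atz(p,uv,z):
    o,d=ray(p,uv);return o+d*(z-o[2])/d[2]
def proj(p,X):
    V=np.array(p["view"]);c=V[:3,:3]@np.array(X)+V[:3,3]
    return [p["cx"]+p["fx"]*c[0]/-c[2],p["cy"]+p["fy"]*-c[1]/-c[2]]
def save(p,n,crop=None,s=1):
    im=p["pixels"][:,:,::-1]
    if crop: im=im[crop[1]:crop[3],crop[0]:crop[2]]
    cv2.imwrite("pics/"+n,cv2.resize(im,None,fx=s,fy=s,interpolation=cv2.INTER_CUBIC))
E
python3 - <<'E'
from h import *
S=robot.read_camera("scene");T=robot.read_camera("top")
save(S,"s0.png",None,1.5);save(T,"t0.png",None,1.5)
print([k for k in S], S["view"],T["view"],S["fx"],T["fx"],S["cx"],S["cy"])
for n in ["tall_pack_center","short_pack_center","charger","pad_top","tray","spectacles_center"]:
    for nm,p in(("S",S),("T",T)):
        print(n,nm,[(np.round(d["at"]).tolist(),round(d["p"],2)) for d in robot.tip_of(p,n)[:4]])
E
```

```text
['pixels', 'fx', 'fy', 'cx', 'cy', 'view', 'shot'] [[ 0.41591426  0.90934515  0.01033111 -0.24754299]
 [-0.58799676  0.26023572  0.76585715  0.26771322]
 [ 0.69373996 -0.32460557  0.64292775 -1.23341678]
 [ 0.          0.          0.          1.        ]] [[ 0.01115049 -0.99989665  0.00907486 -0.01689221]
 [ 0.99215212  0.01219353  0.1244407  -0.57820613]
 [-0.12453849  0.00761607  0.99218555 -1.18444381]
 [ 0.          0.          0.          1.        ]] 360.5295621209547 470.38829920835326 249.42846367355196 190.32720084590025
tall_pack_center S [([361.0, 204.0], 0.93), ([316.0, 169.0], 0.66)]
tall_pack_center T [([180.0, 198.0], 0.96), ([163.0, 150.0], 0.77)]
short_pack_center S [([276.0, 177.0], 0.87)]
short_pack_center T [([216.0, 213.0], 0.74)]
charger S [([296.0, 194.0], 0.87)]
charger T [([200.0, 202.0], 0.79)]
pad_top S []
pad_top T [([348.0, 225.0], 0.83), ([213.0, 209.0], 0.7)]
tray S [([154.0, 220.0], 0.73)]
tray T [([331.0, 224.0], 0.92)]
spectacles_center S [([174.0, 210.0], 0.85)]
spectacles_center T [([313.0, 224.0], 0.78)]
```

View pics/s0.png

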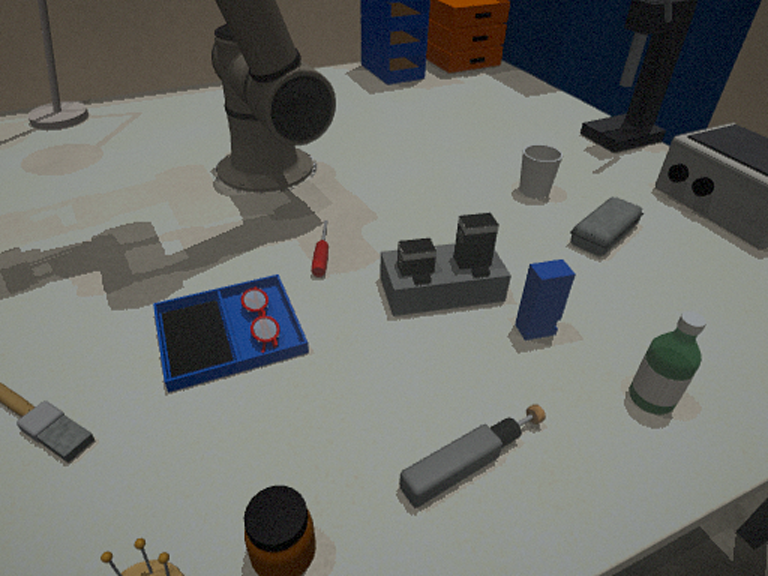

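View pics/t0.png

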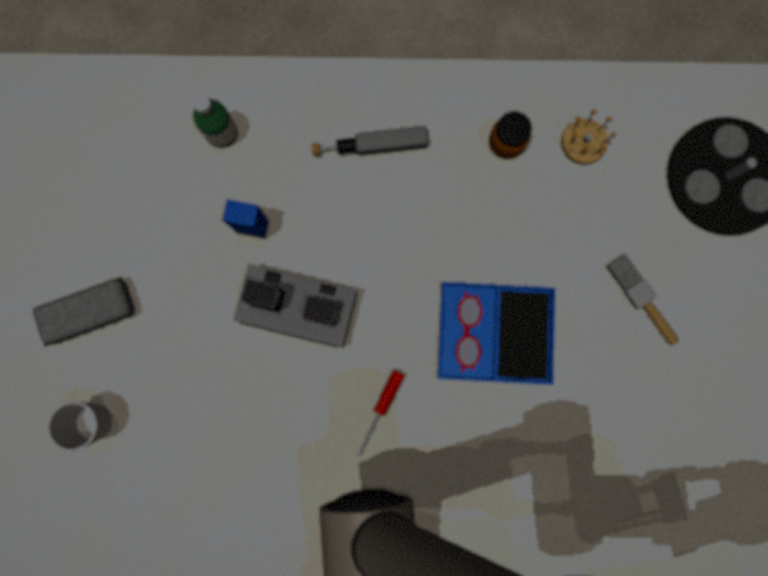

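The scene image (1.5×) shows the charger at (445,275). The tall black pack is its right-hand one at (477,242), and the short pack is at (416,258). The empty pad is the tray's black half at (197,338), with the spectacles at (260,315). In the top image the tall pack is at (263,293), the short one at (323,307) and the pad at (526,334).

Things that could be taken for the tall pack: the blue block, scene (545,298) / top (245,217), which is excluded by its colour; the short pack, scene (416,258), which is lower; and the dark grey case, scene (607,225). I choose scene (477,242) / top (263,293) and will check it in a close crop.

Run:
```python
from h import *
S=robot.read_camera("scene");T=robot.read_camera("top")
def c(p,b,s):
    im=p["pixels"][b[1]:b[3],b[0]:b[2],::-1].astype(float)
    im=np.clip(255*(im/255)**.6,0,255).astype(np.uint8)
    return cv2.resize(im,None,fx=s,fy=s,interpolation=cv2.INTER_CUBIC)
a=c(S,(245,135,345,215),4); b=c(T,(150,170,250,240),4)
a2=c(S,(95,175,210,265),3.4); b2=c(T,(285,180,375,260),3.4)
W=np.zeros((600,800,3),np.uint8)
for im,x,y in((a,0,0),(b,400,0),(a2,0,320),(b2,400,320)):
    h=min(im.shape[0],600-y);w=min(im.shape[1],800-x);W[y:y+h,x:x+w]=im[:h,:w]
cv2.imwrite("pics/c1.png",W)
```

```text
(no output)
```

View pics/c1.png

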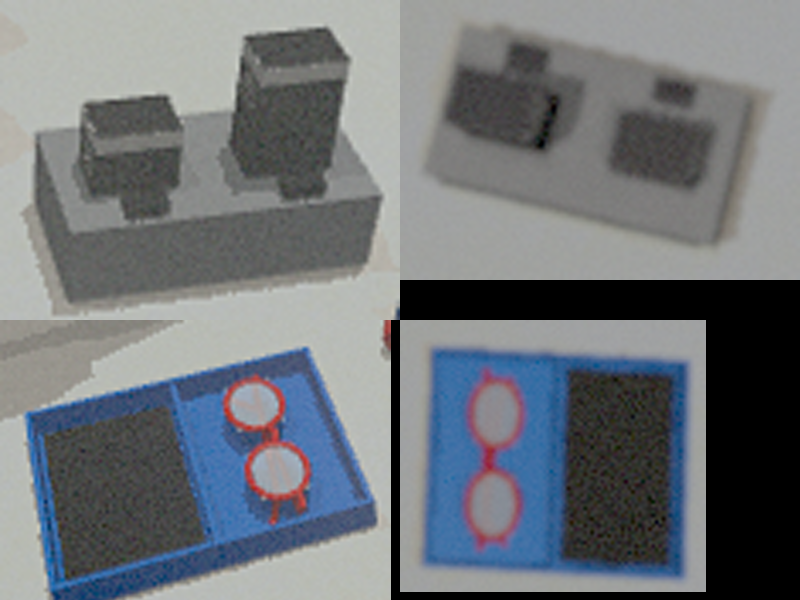

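The close crop confirms the choice. Top left, the tall pack has its grey band and black top at about (294,47); the short pack is at (130,115). Top right, the tall top is at about (497,108). The pad is in the tray's -y half, with its corners visible in both crops.

Run:
```python
from h import *
S=robot.read_camera("scene");T=robot.read_camera("top")
s1=lambda x,y:(245+(x-.5)/4,135+(y-.5)/4); t1=lambda x,y:(150+(x-400)/4,170+y/4)
s2=lambda x,y:(95+x/3.4,175+(y-320)/3.4); t2=lambda x,y:(285+(x-400)/3.4,180+(y-320)/3.4)
f=lambda X:np.round(X,4)
print("tall top",*tri(S,s1(294,48),T,t1(497,108)))
print("short top",*tri(S,s1(130,115),T,t1(663,149)))
cs=[t1(*q) for q in((460,22),(757,90),(715,243),(427,177))]
C=np.array([atz(T,q,.055) for q in cs]);print("charger",f(C),f(C.mean(0)))
v=C[0]-C[1]+C[3]-C[2];print("len",np.linalg.norm(v)/2,"yaw",np.degrees(np.arctan2(v[1],v[0]))-90)
# same corners in scene
print("ch scene",[f(atz(S,s1(*q),.055)) for q in((380,193),(72,228),(36,133))])
P=[tri(S,s2(*a),T,t2(*b)) for a,b in zip(((207,540),(60,577),(45,435),(165,405)),((570,370),(672,374),(665,567),(560,560)))]
print("pad",[(f(x),round(e,4)) for x,e in P],f(np.mean([x for x,_ in P],0)))
v=P[0][0]-P[3][0]+P[1][0]-P[2][0];print("pad x yaw",np.degrees(np.arctan2(v[1],v[0])),np.linalg.norm(v)/2)
print("spec", tri(S,s2(265,437),T,t2(490,462)))
print(robot.observe()["tool_pos"],robot.observe()["tool_rot"],robot.observe()["time"])
```

```text
tall top [0.53946372 0.19743567 0.1293451 ] 0.005826890646640986
short top [0.51894991 0.10170482 0.09568266] 0.00743956539365893
charger [[0.6003 0.2334 0.055 ]
 [0.5589 0.0429 0.055 ]
 [0.4615 0.0677 0.055 ]
 [0.501  0.2506 0.055 ]] [0.5304 0.1486 0.055 ]
len 0.19103955830279254 yaw -12.227674981699522
ch scene [array([0.601 , 0.2331, 0.055 ]), array([0.5557, 0.0514, 0.055 ]), array([0.4644, 0.0714, 0.055 ])]
pad [(array([ 0.5611, -0.2063,  0.0138]), np.float64(0.0044)), (array([ 0.5581, -0.2899,  0.0157]), np.float64(0.005)), (array([ 0.4098, -0.2828,  0.0039]), np.float64(0.0011)), (array([ 0.4143, -0.2007,  0.006 ]), np.float64(0.0002))] [ 0.4858 -0.2449  0.0098]
pad x yaw -2.46747165933812 0.14802194927120474
spec (array([ 0.48838079, -0.14603303,  0.01724942]), np.float64(0.0006833953260145375))
[ 0.12525317 -0.50984421  0.2437422 ] [ 3.14148363e+00 -2.95922001e-05  2.40807604e-01] 0.9
```

carry_out(
  commands=[
    [[0,0,0],-0.186,1],
    [[0,0,0],-0.186,1],
    [[0,0,0],-0.186,1],
    [[0,0,0],-0.186,1],
    [[0,0,0],-0.186,1],
    [[0,0,0],-0.185,1],
    [[0.039,0.039,0],0,1],
    [[0.039,0.039,0],0,1],
    [[0.039,0.039,0],0,1],
    [[0.039,0.039,0],0,1],
    [[0.039,0.039,0],0,1],
    [[0.039,0.039,0],0,1],
    [[0.039,0.039,0],0,1],
    [[0.05,-0.002,0],0,1],
    [[0.05,-0.002,0],0,1],
    [[0.05,-0.002,0],0,1],
    [[0.05,-0.002,0],0,1],
    [[0.05,-0.002,0],0,1],
    [[0.05,-0.002,0],0,1],
    [[0,0,0],0,1],
  ],
  newtons=45,
)

```text
time: 3.4
tool_pos: [0.5026, -0.0029, 0.2438]
tool_rot: [3.141, -0.001, 1.361]
contact_force: [-0.1, 0.1, -1.0]
opening: 0.0916
grip_force: 0.0
```

carry_out(
  commands=[
    [[0.05,-0.001,0],0,1],
    [[0.05,-0.001,0],0,1],
    [[0.05,-0.001,0],0,1],
    [[0.05,-0.002,0],0.005,1],
    [[0.003,0,0.02],0,1],
    [[0,0,0.03],0,1],
    [[0,0,0.03],0,1],
    [[0,0,0],0,1],
  ],
)

```text
time: 4.4
tool_pos: [0.5399, 0.1923, 0.1616]
tool_rot: [-3.137, 0.003, 1.35]
contact_force: [-0.1, -0.6, 0.9]
opening: 0.092
grip_force: 0.0
```

Run:
```python
from h import *
S=robot.read_camera("scene");T=robot.read_camera("top")
a=cv2.resize(S["pixels"][90:220,230:380,::-1],None,fx=2.6,fy=4*.65); b=cv2.resize(T["pixels"][130:260,110:260,::-1],None,fx=2.6,fy=2.6)
W=np.hstack([a,b]);cv2.imwrite("pics/a1.png",np.clip(255*(W/255.)**.6,0,255).astype(np.uint8))
print(robot.observe()["tool_pos"],robot.observe()["tool_rot"])
```

```text
[0.54158955 0.19294862 0.16447813] [ 3.14078502e+00 -8.53632321e-05  1.34994204e+00]
```

View pics/a1.png

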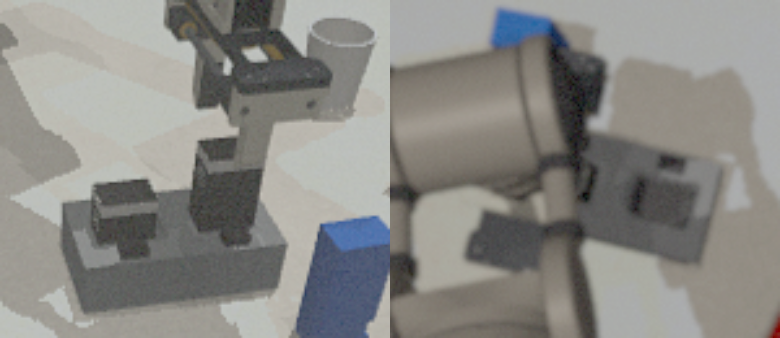

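The scene crop shows the fingers straddling the tall pack at (225,190), with the +x finger in front of it and clear of it. The blue block is outside the path. I'm descending.

carry_out(
  commands=[
    [[0.0025,0,0.015],0,1],
    [[0,0,0.016],0,1],
    [[0,0,0.016],0,1],
    [[0,0,0.016],0,1],
    [[0,0,0],0,1],
    [[0,0,0],0,0.6],
    [[0,0,0],0,0.45],
    [[0,0,0],0,0.45],
    [[0,0,0],0,0.45],
    [[0,0,0],0,0.45],
  ],
  newtons=8,
)

```text
time: 5.75
tool_pos: [0.5415, 0.1961, 0.1008]
tool_rot: [3.141, 0.0, 1.351]
contact_force: [-0.3, -0.0, -0.0]
opening: 0.0467
grip_force: 0.0
```

carry_out(
  commands=[
    [[0,0,0],0,0.3],
    [[0,0,0],0,0.2],
    [[0,0,0],0,0.2],
    [[0,0,0],0,0.2],
  ],
  newtons=8,
)

```text
time: 6.25
tool_pos: [0.5416, 0.196, 0.1007]
tool_rot: [3.141, 0.0, 1.351]
contact_force: [0.0, -0.5, 0.4]
opening: 0.0363
grip_force: 8.0
```

carry_out(
  commands=[
    [[0,0,0],0,0.1],
    [[0,0,0],0,0.1],
    [[0,0,-0.003],0,0.1],
    [[0,0,-0.003],0,0.1],
    [[0,0,-0.003],0,0.1],
    [[0,0,-0.003],0,0.1],
    [[0,0,-0.003],0,0.1],
    [[0,0,0],0,0.1],
  ],
  newtons=45,
)

```text
time: 7.25
tool_pos: [0.5414, 0.196, 0.1141]
tool_rot: [-3.141, 0.0, 1.35]
contact_force: [5.6, 0.5, -13.2]
opening: 0.0357
grip_force: 45.0
```

carry_out(
  commands=[
    [[0,0,-0.004],0,0.1],
    [[0,0,-0.004],0,0.1],
    [[0,0,-0.004],0,0.1],
    [[0,0,0],0,0.1],
  ],
)

```text
time: 7.75
tool_pos: [0.5414, 0.1961, 0.1275]
tool_rot: [-3.141, 0.0, 1.35]
contact_force: [1.3, -0.6, -4.7]
opening: 0.0358
grip_force: 45.0
```

Run:
```python
from h import *
S=robot.read_camera("scene")
b=(245,110,345,210)
cv2.imwrite("pics/l1.png",cv2.resize(np.clip(255*(S["pixels"][b[1]:b[3],b[0]:b[2],::-1]/255.)**.6,0,255).astype(np.uint8),None,fx=5,fy=5))
o=robot.observe();print(o["tool_pos"],o["contact_force"])
```

```text
[0.54140948 0.19604583 0.12752045] [ 2.35402522 -0.2159275  -5.1314174 ]
```

View pics/l1.png

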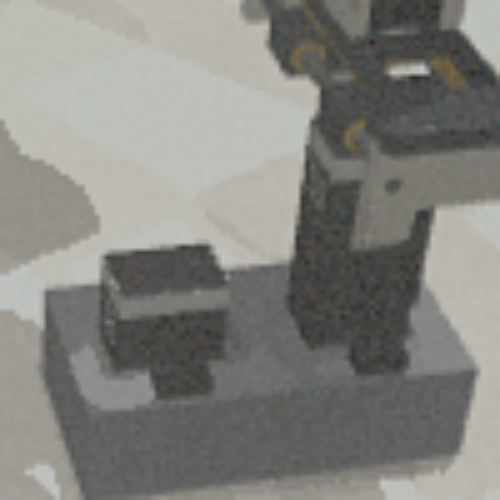

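The crop shows the tall pack lifting with the gripper, its band at (340,165) between the fingers. The short pack is still seated at (165,300). I'm continuing up.

carry_out(
  commands=[
    [[0,0,-0.01],0,0.1],
    [[0,0,-0.01],0,0.1],
    [[0,0,-0.015],0,0.1],
    [[0,0,-0.02],0,0.1],
    [[0,0,-0.02],0,0.1],
    [[0,0,-0.02],0,0.1],
    [[0,0,-0.015],0,0.1],
    [[0,0,0],0,0.1],
    [[0,0,0],0,0.1],
  ],
)

```text
time: 8.93
tool_pos: [0.5409, 0.196, 0.237]
tool_rot: [-3.14, 0.001, 1.351]
contact_force: [-0.7, -0.1, -2.8]
opening: 0.0356
grip_force: 44.9
```

Run:
```python
from h import *
S=robot.read_camera("scene");T=robot.read_camera("top")
b=(235,70,355,220);g=lambda i:np.clip(255*(i/255.)**.6,0,255).astype(np.uint8)
a=cv2.resize(g(S["pixels"][b[1]:b[3],b[0]:b[2],::-1]),None,fx=4,fy=4)
cv2.imwrite("pics/l2.png",a)
o=robot.observe();print(o["tool_pos"],o["tool_rot"],o["contact_force"],o["torque"])
```

```text
[0.54096081 0.19600591 0.23672627] [-3.13984230e+00  9.13497631e-04  1.35087437e+00] [-0.48354529  0.0108469  -2.85569481] [-0.01132867 -0.10154236  0.00196488]
```

View pics/l2.png

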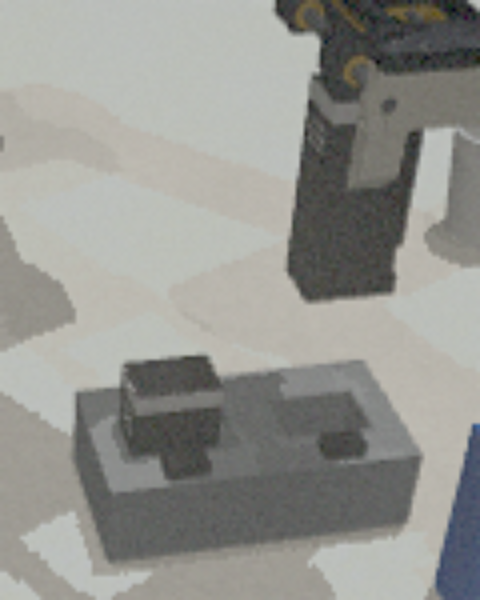

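The picture shows the tall pack clear of the socket and upright in the jaws, with its foot corners at (308,300) and (393,293). The short pack is still plugged in at (170,405). I'm carrying it to the tray.

carry_out(
  commands=[
    [[-0.02,0.002,0],0,0.1],
    [[-0.035,0.003,0],0,0.1],
    [[-0.045,0.004,0],0,0.1],
    [[-0.045,0.004,0],0,0.1],
    [[-0.045,0.005,0],0,0.1],
    [[-0.045,0.005,0],0,0.1],
    [[-0.045,0.005,0],0,0.1],
    [[-0.045,0.005,0],0,0.1],
    [[-0.045,0.004,0],0,0.1],
    [[-0.035,0.003,0],0,0.1],
    [[-0.025,0.002,0],0,0.1],
    [[-0.012,0.001,0],0,0.1],
    [[0,0,0],-0.09,0.1],
    [[0,0,0],-0.087,0.1],
    [[0,0,0.03],0,0.1],
    [[0,0,0.03],0,0.1],
    [[0,0,0.03],0,0.1],
    [[0,0,0.015],0,0.1],
    [[0,0,0],0,0.1],
  ],
)

```text
time: 11.4
tool_pos: [0.4865, -0.2443, 0.1321]
tool_rot: [-3.14, -0.001, 1.528]
contact_force: [0.6, 0.4, -3.2]
opening: 0.0359
grip_force: 44.9
```

Run:
```python
from h import *
S=robot.read_camera("scene");T=robot.read_camera("top")
b=(80,120,220,270);g=lambda i:np.clip(255*(i/255.)**.6,0,255).astype(np.uint8)
cv2.imwrite("pics/p1.png",cv2.resize(g(S["pixels"][b[1]:b[3],b[0]:b[2],::-1]),None,fx=4,fy=4))
o=robot.observe();print(o["tool_pos"],o["tool_rot"],o["contact_force"])
# foot height from the lifted picture, pack at the TCP's plan position
u=np.array([.977,-.215,0]);v=np.array([.215,.977,0])
for px,s in(((308,300),-1),((393,293),1)):
    q=(235+px[0]/4,70+px[1]/4);c=np.array([.541,.196,0])+.018*u+.026*s*v
    z=np.linspace(.1,.2,101);e=[np.hypot(*(np.array(proj(S,c+[0,0,k]))-q)) for k in z];print(z[np.argmin(e)],min(e))
```

```text
[ 0.48751177 -0.24496744  0.13370181] [3.14017831e+00 9.68157117e-04 1.52797941e+00] [ 0.06921604 -0.23358649 -2.89985217]
0.15200000000000002 1.963557974032644
0.15000000000000002 1.5077825655691697
```

View pics/p1.png

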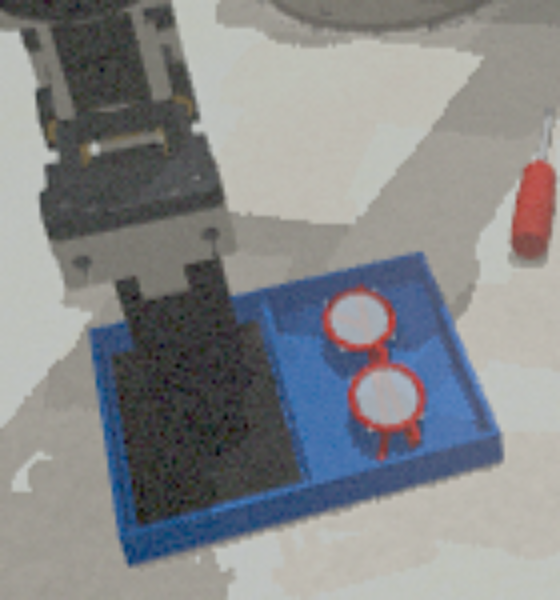

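The picture shows the pack over the pad and parallel to the tray, with the spectacles untouched at (375,360). I'm lowering it gently until it touches.

carry_out(
  commands=[
    [[0,0,0.012],0,0.1],
    [[0,0,0.01],0,0.1],
    [[0,0,0.008],0,0.1],
    [[0,0,0.003],0,0.1],
    [[0,0,0],0,0.1],
    [[0,0,0],0,0.1],
  ],
)

```text
time: 12.25
tool_pos: [0.4871, -0.2448, 0.1]
tool_rot: [3.141, 0.0, 1.528]
contact_force: [-0.7, -0.4, -3.7]
opening: 0.0357
grip_force: 44.9
```

carry_out(
  commands=[
    [[0,0,0.001],0,0.1],
    [[0,0,0.001],0,0.1],
    [[0,0,0],0,0.1],
  ],
)

```text
time: 12.62
tool_pos: [0.4869, -0.2446, 0.0977]
tool_rot: [-3.141, 0.0, 1.528]
contact_force: [0.3, 0.1, -3.9]
opening: 0.0356
grip_force: 44.9
```

carry_out(
  commands=[
    [[0,0,0.001],0,0.1],
    [[0,0,0.001],0,0.1],
    [[0,0,0],0,0.1],
  ],
)

```text
time: 13.0
tool_pos: [0.487, -0.2447, 0.0958]
tool_rot: [3.141, 0.0, 1.528]
contact_force: [0.0, -0.6, -2.6]
opening: 0.0359
grip_force: 44.9
```

carry_out(
  commands=[
    [[0,0,0.001],0,0.1],
    [[0,0,0],0,0.1],
  ],
)

```text
time: 13.25
tool_pos: [0.487, -0.2447, 0.0957]
tool_rot: [3.141, 0.0, 1.528]
contact_force: [-1.5, 1.3, 5.9]
opening: 0.0359
grip_force: 45.0
```

carry_out(
  commands=[
    [[0,0,0.001],0,0.1],
    [[0,0,0],0,0.1],
  ],
)

```text
time: 13.5
tool_pos: [0.487, -0.2448, 0.0957]
tool_rot: [3.141, 0.001, 1.528]
contact_force: [-4.0, 1.1, 14.7]
opening: 0.0359
grip_force: 45.0
```

Contact at z ≈ 0.0957, as expected. I'll back off the 1.5 mm of pressing, release, and retreat.

carry_out(
  commands=[
    [[0,0,-0.0015],0,0.1],
    [[0,0,0],0,0.3],
    [[0,0,0],0,0.45],
    [[0,0,0],0,0.6],
    [[0,0,0],0,0.8],
    [[0,0,0],0,1],
    [[0,0,0],0,1],
    [[0,0,0],0,1],
    [[0,0,0],0,1],
  ],
  newtons=8,
)

```text
time: 14.62
tool_pos: [0.487, -0.2447, 0.0952]
tool_rot: [3.142, 0.0, 1.528]
contact_force: [1.3, -0.9, -0.1]
opening: 0.0909
grip_force: 0.0
```

carry_out(
  commands=[
    [[0,0,-0.01],0,1],
    [[0,0,-0.02],0,1],
    [[0,0,-0.03],0,1],
    [[0,0,-0.04],0,1],
    [[0,0,-0.04],0,1],
    [[-0.04,0,0],0,1],
    [[-0.05,0,0],0,1],
    [[-0.05,0,0],0,1],
    [[-0.03,0,0],0,1],
    [[0,0,0],0,1],
    [[0,0,0],0,1],
  ],
)

```text
time: 16.0
tool_pos: [0.4797, -0.4137, 0.2355]
tool_rot: [3.142, -0.0, 1.528]
contact_force: [0.7, 1.1, 0.0]
opening: 0.0916
grip_force: 0.0
```

Run:
```python
from h import *
S=robot.read_camera("scene");T=robot.read_camera("top")
g=lambda i:np.clip(255*(i/255.)**.6,0,255).astype(np.uint8)
a=cv2.resize(g(S["pixels"][120:270,80:350,::-1]),None,fx=2,fy=2);b=cv2.resize(g(T["pixels"][150:300,150:420,::-1]),None,fx=2,fy=2)
cv2.imwrite("pics/f.png",np.vstack([a,b]))
o=robot.observe();print(o["time"],o["tool_pos"],o["contact_force"],o["opening"])
```

```text
16.1 [ 0.47995085 -0.41332443  0.23570539] [ 0.4221635  -0.91253009  0.15593901] 0.09197748962226107
```

View pics/f.png

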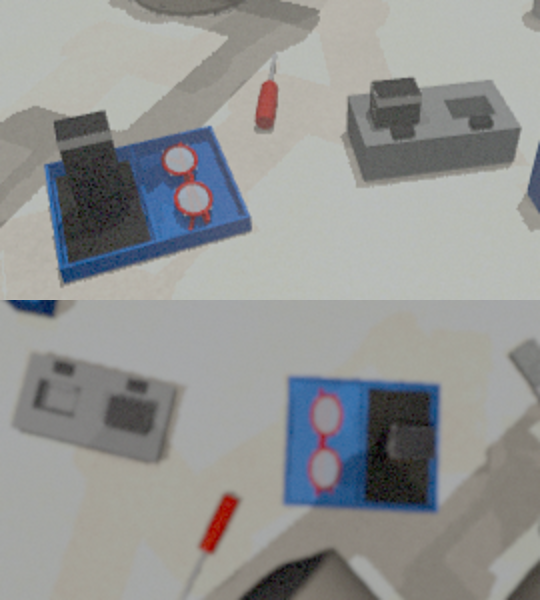

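The tall pack stands upright on the pad, scene (85,160) / top (411,441). The short pack is plugged in at (395,103), the spectacles are undisturbed at (187,180), and the arm is clear.

```bash
python3 -c "
from cell import robot
print(robot.hand_in())"
```

```text
the job is handed in; nothing more can be done
None
```

The tall pack is out of the charger and standing upright on the tray's rubber pad, set down gently; the short pack is still plugged in, the spectacles lie where they were, and the job was handed in at about 16 s, though no verdict came back.

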